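Open the latched pass-through gate in the bench splash screen

ROBOT

A 6-joint arm with a two-finger parallel gripper is mounted at the origin on the work surface. World frame = base frame: x ahead of the robot, y to its left, z up, the work surface at z = 0. Lengths are in mm, angles in rad, forces in N, time in s.
With the tool pointing down it reaches from about 325 to 875 mm from the base axis. Payload 4.4 kg.
Tool frame: the origin (TCP) lies on the centre line of the jaws, within the pads' length; the fingertips stand ahead of it and the grasp point (between the pads) lies 6 mm ahead of it (ctrl.tcp_to_tips is the z of the fingertips in the tool frame, in mm); z points along the fingers, y is the line along which they close (so a half turn about z gives the same grasp; the last joint's range is limited). The gripper opens to 85 mm and grips with 20 to 120 N. Pads are 22 mm wide; open, the fingers measure 114 mm over their backs; the gripper's body (76 mm by 85 mm) begins 54 mm behind the grasp point. The pads swing forward as they close: fully open they stand 13 mm farther back than shut.
Start: joints at [-1.411, 0.207, 1.542, -0, 1.393, -0.15], TCP at [175.834, -547.458, 256.282] pointing down, gripper open.
Joint ranges: [-2.73, 2.73], [-0.86, 2.22], [0.23, 2.46], [-1.11, 4.25], [0.08, 2.63], [-2.82, 2.82]. Speed limits (rad/s): [2.79, 2.79, 3.14, 3.14, 3.14, 3.14].

INTERFACE

Orientations are given as a 3x3 rotation matrix whose columns are the frame's x, y, z axes.
In Python, from plant import ctrl, sensors, optics gives the robot as it stands. Calls block until the motion is done:
- ctrl.move_ptp(position, orientation): joint-space move of the TCP to a pose.
- ctrl.move_l(position, rot=None, vel=150, threshold=None): straight line of the TCP; rot=None keeps the orientation; vel is the mean speed in mm/s. With threshold (N) it stops when the force on the tool has changed by that much, and returns True; else False.
- ctrl.set_joints(angles): joint-space move.
- ctrl.gripper_to(opening, force=None): finger opening in mm; force is the grip in N (None keeps the last); returns when the fingers have stopped.
- ctrl.hold(seconds).
- ctrl.solve_ik(position, orientation): joint angles nearest the present ones, or None.
- sensors.read_state(): the state.
- optics.grab_frame(name): name is "scene" or "top" or "wrist"; returns (picture, depth): 420x560x3 uint8, red, green, blue; 420x560 float32, mm along the optical axis (not along the pixel's ray), 0 where there is no reading.
- optics.camera_params(name): a dict with "mtx" (3x3 intrinsics, pixels), "R" (3x3) and "t" (3): a world point X has camera coordinates R X + t; the wrist camera has in their place "T_tool_cam" (4x4, takes a point from camera to tool coordinates, whose origin is the TCP and whose axes are the flange's). Camera axes: x right, y down, z forward; pixel columns grow to the right and rows downward; lengths in mm; the calibration is good to about 2 mm. A picture is of the moment at which its call begins: read the wrist's pose just before it. camera_params takes no time and is no camera call.
A pose or a line that the arm cannot do raises ctrl.MotionError and nothing moves.
- ctrl.finish_job(): hands the job in; it is judged then, once.
The state is a dict: "t": time; "q": joint angles; "qvel": joint speeds; "tau": joint torques, N m; "eef_pos": TCP position; "eef_rot": TCP orientation; "force": force on the tool from outside, world axes, zero at the start; "wrist_torque": the same for the moment, N m; "grip_width": finger opening in mm; "grasp_force": force on a finger pad.
Only numpy, scipy, OpenCV 4.12 (cv2) and the standard library are available. Lean on these libraries where they do the work, as an engineer would, in place of code of your own. Each camera call takes 0.05 s, during which the arm holds its last target. There are 200 camera calls.

TASK

Open the pass-through gate in the bench splash screen: press its thumb pad firmly down on to its stop (about 5 to 10 N) to lift the latch bar out of the catch, and with the bar up push the gate away from you and swing it wide open, about square to the screen. Feel your way and be gentle: do not press or shove the gate or its latch hard (stay under about 15 N), do not fling it, and do not disturb the things on the bench. Then let go, with the gate standing open and the bar down again.

Things in the scene. Friction and masses are not known exactly. Their poses are not given: they have to be found in the camera images.
- gate (a joint): swing of the gate in rad: 0 closed, in line with the screen; grows as the gate swings away from the robot (clockwise seen from above) up to its stop at 1.6. The hinge is a little stiff (about 2 N pushed at the thumb pad, more if fast), so the gate stays where it is left. While latched it can turn only about 0.02
- panel: the gate leaf: clear pane in an aluminium frame. Origin on the hinge axis at bench height. Axes turn with the gate: +y along the leaf from the hinge to its free edge, +x the way it pushes open, z up. The leaf spans x -6 to +6, y 6 to 218, z 14 to 150 mm; its top rail z 128 to 150. The latch sits on its -x face, the face towards the robot when closed
- gate_hinge (a point): point on the gate's vertical hinge axis, 150 mm above the bench; the hinge is at the gate's right end as seen from the robot
- latch (a joint): tilt of the gravity latch in rad: 0 bar level, positive bar raised and thumb pad down. Hangs free at -0.20. Pad fully down it meets a hard steel stop screw, set differently each time, somewhere from 0.24 to 0.33. In the catch it rests between about -0.03 and +0.03. The bar's weight resists the pad with about 2 N and lowers the bar again when the pad is let go
- latch_pivot (a point): pivot of the latch on the panel, axis along the panel's x; at x -20, y 175, z 125 mm in the panel's frame. The bar runs 90 mm from it past the free edge into the catch; the thumb pad lies 70 mm from it on the hinge side
- thumb_pad: flat steel thumb pad on the latch, 44 mm (panel x) by 36 mm (y) by 6 mm. Axes as the panel's, tilted with the latch; origin on the bar's line, 13 mm below the pad's top face. The pad reaches from 5 mm to 49 mm in front of the rail's face and is 105 mm from the hinge axis; from rest to its stop it goes down 15 to 25 mm. The rail's top edge stands about 12 mm above the pad at rest
- pad_top (a point): centre of the thumb pad's top face, 136 to 140 mm above the bench at rest, 115 to 122 mm when fully down; 27 mm in front of the rail's face
- bar_under (a point): underside of the latch bar where it crosses the inner edge of the catch, 62 mm from the pivot. The bar is 8 mm thick (panel x) and 12 mm tall
- keeper: the catch: an upward-open steel fork on a stem beside the gate's free edge. Slot 14 mm wide (x), 16 mm long (y), cheeks 12 mm tall. Origin at the middle of the slot's floor, axes as the closed panel's. Clamped at a different height each time, floor 117.5 to 120.5 mm above the bench. The gate can swing once the bar is over the far cheek: latch tilt about 0.17 (catch low) to 0.22 (catch high)
- screen: the fixed splash screen, 600 mm wide, 150 mm tall; origin on the bench between the gate posts, y along it to the robot's left, x away from the robot
- tube_rack: bystander: orange tube rack with capped tubes, 60 x 130 x 65 mm; origin under its centre
- beaker: bystander: glass beaker, 68 mm wide, 85 mm tall; origin under its centre
- timer: bystander: flat white bench timer, 55 x 65 x 20 mm; origin under its centre
- tip_box: bystander: pipette tip box, 85 x 120 x 66 mm; origin under its centre
- reagent: bystander: reagent bottle, 64 mm wide, 130 mm tall; origin under its centre
- dishes: bystander: stack of petri dishes, 86 mm wide, 43 mm tall; origin under its centre
- tube50: bystander: capped 50 ml tube standing on its flat foot, 35 mm wide, 104 mm tall; origin under its centre

How it is judged (in metres and radians):
On the way, in this order (a step that is already met when the one before it is completed fails the run):
1. the latch bar is lifted clear of the catch, the thumb pad pressed firmly on to its stop (over 4 N) (z of bar_under in the frame of keeper above 0.0125 m and contact force between thumb_pad and the fingers above 4 N and value of joint gate below 0.3 rad), for 0.2 s.
2. the gate has swung free of the catch (value of joint gate above 0.4 rad).
At the end, for the whole second after the job is handed in: the gate stands still, open by at least 1.3 rad (75 degrees), with the latch bar down again (latch tilt below 0) (value of joint gate above 1.3 rad and velocity of joint gate between -0.05 and 0.05 rad/s and value of joint latch below 0 rad); the robot touches nothing.
It fails at once if the gate with its latch and pad is pressed or pushed by the robot with more than 15 N (contact force between panel and the fingers above 15 N or contact force between panel and the arm above 15 N).
It fails at once if the gate is flung (faster than 1.5 rad/s) (velocity of joint gate above 1.5 rad/s).
It fails at once if a bystander is moved by more than 25 mm or tipped (distance of any of tube_rack, beaker, timer, tip_box, reagent, dishes, tube50 from where it was at the start of the episode above 0.025 m or angle between any of tube_rack, beaker, timer, tip_box, reagent, dishes, tube50's own z axis and vertical above 0.35 rad).
It also fails if it takes over 61 s, if anything falls off the work surface, if the arm or the gripper's body presses on something with over 40 N, if the wrist force passes 120 N, or if a joint passes its speed limit or range.

## Working session

There is one attempt and no reset: what is moved stays moved. The work goes in short steps, each a Python script; the robot and the scene stay as the last script left them, time stands still between calls to the robot, and variables do not carry over. Pictures are saved under pics/ and viewed, at most 10 in all, crops included, and the job is handed in when it is done.

```bash
mkdir -p pics; python3 - <<'E'
from plant import ctrl,sensors,optics
import cv2,numpy as np
for n in("scene","top"):
    p,d=optics.grab_frame(n); cv2.imwrite(f"pics/{n}0.png",p[:,:,::-1]); np.savez(f"{n}0.npz",p=p,d=d)
    c=optics.camera_params(n); print(n,c["mtx"].round(1).tolist(),(-c["R"].T@c["t"]).round(1),c["R"].round(3).tolist())
s=sensors.read_state(); print(s["t"],s["eef_rot"],s["force"],s["grip_width"],ctrl.tcp_to_tips)
E
```

```text
scene [[402.5, 0.0, 284.4], [0.0, 402.5, 214.3], [0.0, 0.0, 1.0]] [1122.2 -240.8  539.4] [[0.419, 0.908, -0.013], [0.514, -0.249, -0.821], [-0.749, 0.337, -0.571]]
top [[389.1, 0.0, 273.7], [0.0, 389.1, 207.8], [0.0, 0.0, 1.0]] [416.1  48.9 924.7] [[0.028, -1.0, 0.009], [-0.983, -0.03, -0.18], [0.18, -0.003, -0.984]]
0.1 [[ 9.52086214e-01  3.05829564e-01 -3.44666151e-04]
 [ 3.05829597e-01 -9.52083949e-01  2.10031269e-03]
 [ 3.14186604e-04 -2.10508786e-03 -9.99997735e-01]] [-0.2266247   0.53272211 -0.09839776] 85.15940097929528 25.0
```

View pics/scene0.png

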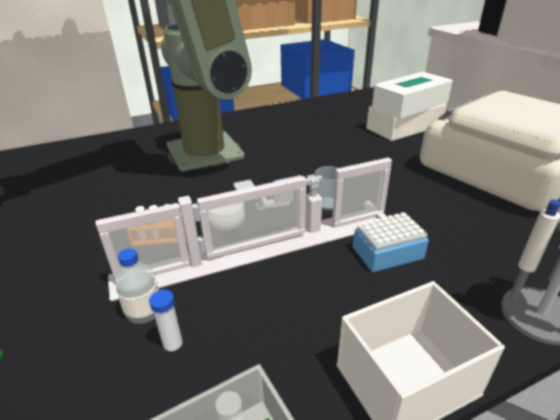

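View pics/top0.png

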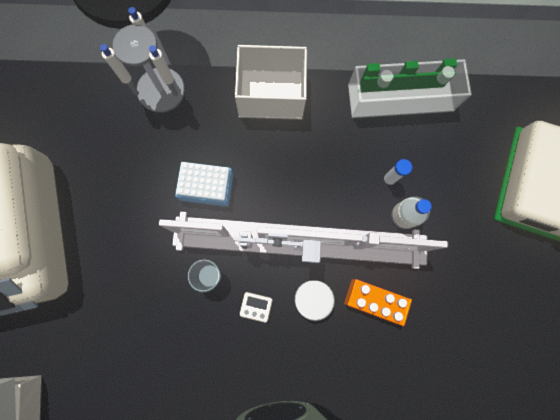

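The top view shows the screen running across at row ~230 to 245. The thumb pad is at about (312,250), the catch at about (245,242) and the hinge post at about (372,238). The dishes (315,300), timer (256,307) and rack are on the robot's side; the bottle and 50 ml tube are beyond, near the hinge. Next I'll zoom in and measure.

```bash
cat > h.py <<'E'
import numpy as np
from plant import ctrl,sensors,optics
def ray(n,u,v,z):
    c=optics.camera_params(n); R=np.array(c["R"]);o=-R.T@np.array(c["t"])
    d=R.T@np.linalg.inv(c["mtx"])@[u,v,1]; return o+d*(z-o[2])/d[2]
def cloud(n,d):
    c=optics.camera_params(n); R=np.array(c["R"]);t=np.array(c["t"])
    v,u=np.mgrid[:420,:560]; P=np.stack([u,v,np.ones_like(u)],-1)@np.linalg.inv(c["mtx"]).T*d[...,None]
    return (P-t)@R
E
python3 - <<'E'
from h import *
import cv2
f=np.load("top0.npz");P=cloud("top",f["d"])
c=cv2.resize(f["p"][205:275,225:385],None,fx=5,fy=5,interpolation=cv2.INTER_CUBIC);cv2.imwrite("pics/crop1.png",c[:,:,::-1])
for u in range(165,446,20):
    r=P[205:270,u]; m=(r[:,2]>140)&(r[:,2]<160); print(u,r[m].mean(0).round(1) if m.any() else None,m.sum())
for v in range(238,266,2): print(v,[P[v,u].round(0).astype(int).tolist() for u in(306,312,318)])
E
```

```text
165 [521.5 263.3 149.9] 6
185 [519.7 223.1 149.8] 7
205 [517.8 182.9 149.7] 6
225 None 0
245 None 0
265 [506.4  62.2 147.1] 10
285 [507.4  22.2 150.1] 9
305 [497.3 -18.3 146.7] 10
325 [506.8 -57.9 150. ] 6
345 [505.  -98.1 149.6] 7
365 [ 505.1 -140.2  141. ] 4
385 [ 500.4 -178.3  149.2] 6
405 [ 498.6 -218.4  148.8] 7
425 [ 496.9 -258.2  149.6] 5
445 [ 495.9 -298.5  148.9] 6
238 [[507, -27, 74], [506, -39, 83], [506, -51, 91]]
240 [[496, -21, 138], [496, -33, 137], [505, -56, 53]]
242 [[492, -21, 137], [492, -33, 139], [492, -45, 138]]
244 [[488, -21, 138], [488, -33, 138], [489, -46, 137]]
246 [[484, -21, 136], [484, -34, 137], [484, -45, 140]]
248 [[480, -21, 139], [480, -33, 139], [480, -46, 137]]
250 [[475, -21, 141], [476, -34, 137], [477, -46, 136]]
252 [[472, -21, 139], [472, -34, 138], [472, -46, 137]]
254 [[468, -21, 139], [468, -34, 134], [468, -46, 138]]
256 [[464, -22, 138], [464, -33, 142], [464, -46, 138]]
258 [[460, -22, 138], [460, -34, 140], [460, -46, 137]]
260 [[456, -22, 134], [456, -34, 137], [456, -46, 139]]
262 [[458, -34, 2], [458, -48, 1], [459, -63, -1]]
264 [[453, -34, 2], [454, -48, -2], [454, -62, 2]]
```

View pics/crop1.png

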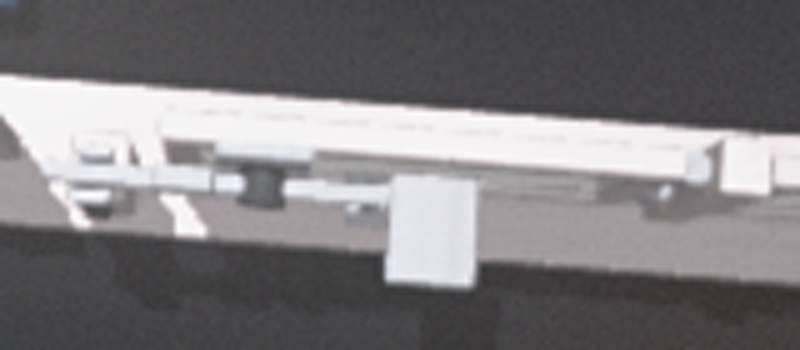

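The crop shows the pad spanning image (302.6..320.4, 240.6..262), the bar seated in the fork at about (244,239), and the hinge knuckle at about (364,238). The geometry is consistent, so next I'll check IK and swing clearance, then approach.

```bash
cat >> h.py <<'E'
Y0=0.0455
PAD=ray("top",311.5,251.3,138.)[:2]
def ax(th): a=th+Y0; return np.array([np.cos(a),-np.sin(a)]),np.array([np.sin(a),np.cos(a)])
H=PAD+33*ax(0)[0]-105*ax(0)[1]
def pose(th,x,y,ztip,sgn=1):
    X,Y=ax(th); p=H+x*X+y*Y
    R=np.array([[sgn*X[0],-sgn*Y[0],0],[sgn*X[1],-sgn*Y[1],0],[0,0,-1.]])
    return [p[0],p[1],ztip+25],R
def F(): return np.array(sensors.read_state()["force"]).round(1)
E
python3 - <<'E'
from h import *
print(PAD,H)
f=np.load("top0.npz");P=cloud("top",f["d"])
for n,(a,b,c,d) in dict(tube=(160,178,395,411),bottle=(200,214,416,431),box=(165,205,178,232)).items():
    q=P[a:b,c:d].reshape(-1,3);q=q[q[:,2]>55];print(n,q.min(0).round(),q.max(0).round(),np.median(q,0).round())
for s in(1,-1):
    for th in(0,.8,1.5):
        for z in(119,210):
            q=ctrl.solve_ik(*pose(th,-23,102,z,s)); print(s,th,z,None if q is None else np.round(q,2))
E
```

```text
[473.3609198  -32.51886299] [ 501.55091483 -138.91117559]
tube [ 416. -251.   62.] [682.  49. 925.] [ 664. -233.  104.]
bottle [ 416. -296.   83.] [593.  49. 925.] [ 573. -264.  129.]
box [416.  49.  55.] [670. 267. 925.] [631. 208.  63.]
1 0 119 [-0.25  0.14  1.87 -0.    1.13  1.36]
1 0 210 [-0.25  0.03  1.78 -0.    1.33  1.36]
1 0.8 119 [-0.25  0.3   1.67 -0.    1.17  2.17]
1 0.8 210 [-0.25  0.2   1.59 -0.    1.35  2.17]
1 1.5 119 [-0.33  0.4   1.54 -0.    1.2   2.79]
1 1.5 210 [-0.33  0.3   1.47 -0.    1.37  2.79]
-1 0 119 [-0.25  0.14  1.87 -0.    1.13 -1.78]
-1 0 210 [-0.25  0.03  1.78 -0.    1.33 -1.78]
-1 0.8 119 [-0.25  0.3   1.67 -0.    1.17 -0.97]
-1 0.8 210 [-0.25  0.2   1.59 -0.    1.35 -0.97]
-1 1.5 119 [-0.33  0.4   1.54 -0.    1.2  -0.35]
-1 1.5 210 [-0.33  0.3   1.47 -0.    1.37 -0.35]
```

```bash
python3 - <<'E'
from h import *
ctrl.gripper_to(0)
ctrl.move_ptp(*pose(0,-24,102,200,-1))
ctrl.move_l(pose(0,-24,102,146,-1)[0],vel=80)
s=sensors.read_state();print(s["t"],s["grip_width"],np.round(s["eef_pos"],1),F())
for z,v,th in((131,20,1.2),(126,15,5.0)):
    r=ctrl.move_l(pose(0,-24,102,z,-1)[0],vel=v,threshold=th)
    s=sensors.read_state();print(r,np.round(s["eef_pos"],1),F(),s["t"])
E
```

```text
3.8333 -0.07254000706487103 [482.6 -36.  171.3] [-0.5 -0.2  0.4]
True [482.1 -36.1 160.7] [0.6 0.3 0.6] 4.3667
False [482.1 -35.9 150.9] [-0.4 -1.1  1.7] 5.175
```

```bash
python3 - <<'E'
from h import *
z=126
while z>108:
    z-=1
    ctrl.move_l(pose(0,-24,102,z,-1)[0],vel=12)
    f=F(); print(z,np.round(sensors.read_state()["eef_pos"][2]-25,1),f,round(sensors.read_state()["t"],2))
    if f[2]>4.0: break
for _ in range(4): ctrl.hold(.1);print(F())
E
```

```text
125 124.9 [-0.3 -1.1  0.5] 5.42
124 123.9 [-0.7 -0.7  1.6] 5.67
123 122.9 [-1.1 -0.8  2.2] 5.92
122 121.9 [-0.1 -0.1  1.5] 6.17
121 120.9 [-0.9 -0.3  2. ] 6.42
120 120.0 [-1.  -0.5  0.8] 6.67
119 119.4 [-0.9  1.1  4.8] 6.92
[-0.3  1.4  5.4]
[-1.7  1.2  5.4]
[-1.5  0.4  4.8]
[-1.7  1.5  5.5]
```

```bash
python3 - <<'E'
from h import *
def avg():
    a=[]
    for _ in range(5): ctrl.hold(.05); a.append(F())
    return np.mean(a,0).round(1)
z=118.7;ctrl.move_l(pose(0,-24,102,z,-1)[0],vel=5);print(z,avg())
if avg()[2]<6.8:
    z=118.5;ctrl.move_l(pose(0,-24,102,z,-1)[0],vel=5);print(z,avg())
X=-24
while X<-14:
    X+=1
    r=ctrl.move_l(pose(0,X,102,z,-1)[0],vel=12,threshold=7); f=F()
    print(X,r,np.round(sensors.read_state()["eef_pos"],1),f,round(sensors.read_state()["t"],2))
    if r or np.linalg.norm(f)>11.5: break
print(avg())
E
```

```text
118.7 [-1.6  1.4  6. ]
118.5 [-1.7  1.4  6.4]
-23 False [483.7 -35.7 144.2] [-1.3  1.7  6.6] 8.82
-22 False [484.7 -35.8 144.1] [-2.2  1.8  6.3] 9.07
-21 False [485.7 -35.9 144.1] [-1.   1.4  6.2] 9.32
-20 False [486.7 -35.9 144. ] [-1.9  0.9  5.5] 9.57
-19 False [487.6 -36.  144. ] [-1.6  1.5  4.9] 9.82
-18 False [488.6 -36.1 144. ] [-0.7  1.4  5.8] 10.07
-17 False [489.6 -36.1 143.9] [-1.7  1.1  4.6] 10.32
-16 False [490.6 -36.2 143.9] [-1.   1.6  5.5] 10.57
-15 False [491.6 -36.3 143.9] [-1.   0.7  4.6] 10.82
-14 False [492.5 -36.4 143.9] [-2.2  0.5  5.2] 11.07
[-1.2  1.3  5.1]
```

```bash
python3 - <<'E'
from h import *
import cv2
o=[]
for n,(a,b) in(("top",(200,225)),("scene",(140,180))):
    p,d=optics.grab_frame(n); np.savez(n+"1.npz",p=p,d=d)
    o.append(cv2.resize(p[a:a+75,b:b+160],None,fx=5,fy=3.9,interpolation=cv2.INTER_CUBIC))
cv2.imwrite("pics/c2.png",np.vstack(o)[:,:,::-1])
E
```

```text
(no output)
```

View pics/c2.png

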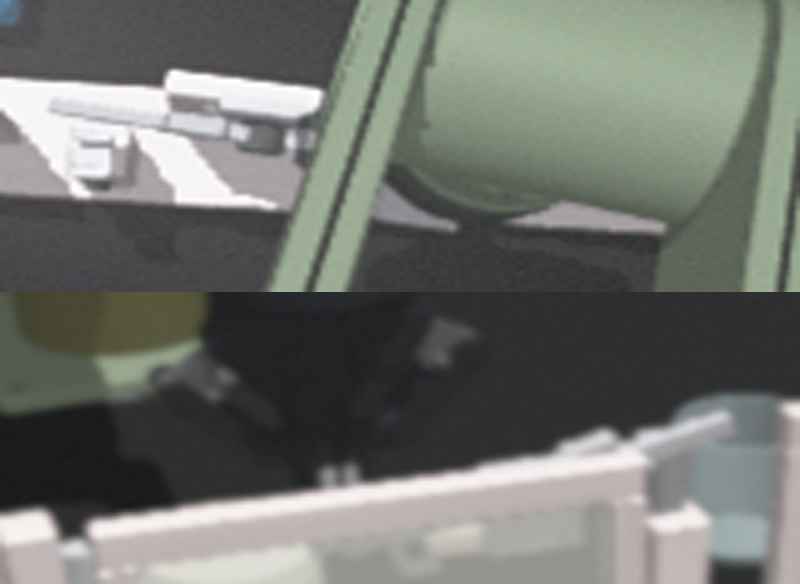

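The gate is already about 0.09 rad open, dragged along by friction. The bar is raised and out past the far cheek (crop 55,105). I'll keep following the arc.

```bash
python3 - <<'E'
from h import *
for th in np.r_[np.arange(.1,1.5,.1),1.5]:
    z=118.5 if th<.25 else min(124,118.5+(th-.2)*20)
    p,R=pose(th,-18,102,z,-1)
    r=ctrl.move_l(p,rot=R,vel=22,threshold=8); f=F()
    print(round(th,2),r,np.round(sensors.read_state()["eef_pos"],1),f,round(sensors.read_state()["t"],2))
    if r or np.linalg.norm(f)>11.5: break
E
```

```text
0.1 False [499.5 -35.7 144. ] [ 0.1 -0.8  4.7] 11.87
0.2 False [509.1 -35.9 143.8] [-0.3 -1.2  5.1] 12.48
0.3 False [518.5 -36.8 144.9] [-1.1 -1.1  1.6] 13.12
0.4 False [529.5 -39.  147.6] [-0.3  0.   1.7] 13.75
0.5 False [539.5 -42.5 149.3] [-0.2 -0.7  0.7] 14.38
0.6 False [549.  -46.8 149.2] [-0.4 -0.   1.6] 14.99
0.7 False [557.8 -51.9 149.1] [ 0.4 -0.2  1.6] 15.61
0.8 False [566.2 -58.  149.1] [ 0.2 -0.2  1.2] 16.23
0.9 False [574.  -64.9 149.1] [1.  0.2 0.7] 16.84
1.0 False [581.  -72.5 149. ] [0.9 0.4 1.3] 17.46
1.1 False [587.2 -80.7 149. ] [1.  0.1 0.8] 18.07
1.2 False [592.6 -89.6 149.1] [-0.1 -0.5  1. ] 18.69
1.3 False [597.1 -98.9 149. ] [-0.4 -0.3  1.9] 19.31
1.4 False [ 600.6 -108.7  149. ] [ 0.3 -0.3  0.1] 19.93
1.5 False [ 603.1 -118.7  149. ] [ 0.1 -0.2  0.6] 20.54
```

```bash
python3 - <<'E'
from h import *
import cv2
o=[]
for n in("top","scene"):
    p,d=optics.grab_frame(n); np.savez(n+"2.npz",p=p,d=d); o.append(p[90:330,90:470])
cv2.imwrite("pics/c3.png",np.hstack(o)[:,:,::-1])
E
```

```text
(no output)
```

View pics/c3.png

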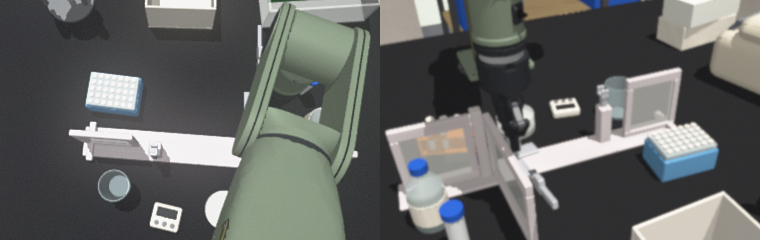

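The gate is open about square, with the finger still on the pad. Now I'll lift off straight up and check.

```bash
python3 - <<'E'
from h import *
import cv2
p,R=pose(1.5,-18,102,145,-1); ctrl.move_l(p,vel=25)
p,R=pose(1.5,-22,102,165,-1); ctrl.move_l(p,vel=40)
p,R=pose(1.5,-22,102,230,-1); ctrl.move_l(p,vel=100)
ctrl.move_l([440,60,300],vel=200); ctrl.hold(.3); print(F(),sensors.read_state()["t"])
o=[]
for n in("top","scene"):
    p,d=optics.grab_frame(n); np.savez(n+"3.npz",p=p,d=d); o.append(p[90:330,90:470])
cv2.imwrite("pics/c4.png",np.hstack(o)[:,:,::-1])
P=cloud("top",np.load("top3.npz")["d"])
m=(P[...,2]>143)&(P[...,2]<156)&(P[...,0]>530)&(P[...,0]<730)&(abs(P[...,1]+140)<70)
q=P[m][:,:2]; print(len(q),q.min(0),q.max(0))
import numpy as np
k=np.polyfit(q[:,0],q[:,1],1); print(k, "gate", np.pi/2+np.arctan(-k[0])-Y0)
E
```

```text
[ 0.5  0.1 -0.2] 24.7583
970 [ 530.17855563 -143.00738216] [719.01409489 -78.33178334]
[-1.41977768e-02 -1.11737754e+02] gate 1.5394931496830162
```

View pics/c4.png

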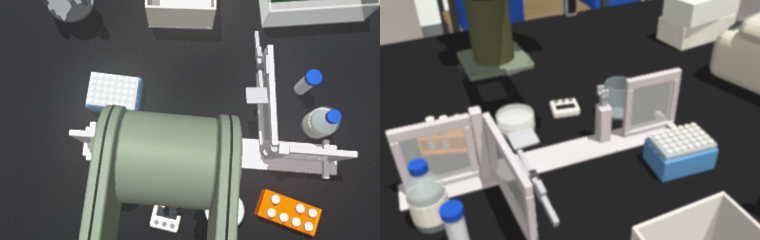

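The gate stands at about 1.5 rad. The pad's top is now in the 143 to 156 mm band, above its rest height, so the bar is hanging down. Nothing on the bench has moved, and the robot is clear.

```bash
python3 -c "
from plant import ctrl
print(ctrl.finish_job())"
```

```text
the job is handed in; nothing more can be done
None
```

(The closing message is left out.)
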